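Load a sensor board into the leaning card rack and lock it with its ejector levers

TASK

Take the sensor board out of its white stand and slide it down the two guides of the leaning card rack, turned so that its notch goes over the key in the connector; first swing the rack's two levers fully outwards where they stand in the way. Then swing both levers fully in so that they press the board home and hold it, and let go. Do not knock over or shift the other things on the table.

Things in the scene. Friction and masses are not known exactly. Their poses are not given: they have to be found in the camera images.
- board: Loose sensor board (0.12 kg), upright in the stand at any turn. Dark plate 5 mm thick (x), 100 wide (y), 104 high (z up); its top 10 mm is an aluminium bar 12 thick, 98 wide, and a grip tab, 12 thick, 36 wide, 28 high, rises from the bar's middle. x points out of the side with the chips (up to 8 mm high, within 40 mm of the middle). Origin: middle of the bottom edge.
- board_grip (a point): Centre of the board's grip tab (12 mm thick in x, 36 wide in y, 28 high): 118 mm above the bottom edge, 14 mm below the tab's top; axes as the board. The board's weight hangs about 55 mm below this point, so a weak grip lets it swing about the line between the fingers.
- board_foot (a point): Middle of the board's bottom edge; axes as the board.
- board_notch (a point): Middle of the notch in the board's bottom edge, 12 mm wide and 20 mm deep, cut at y = +18 mm from the board's middle; this point is 10 mm above the edge; axes as the board.
- slot (a point): Seat of the card rack, 45 mm above the table: the board's foot lies here, axes agreeing, when fully home. z runs up along the guides, out of their mouth, leaning 30 degrees from vertical to the robot's right; y level from guide to guide; x square to the board. A steel key 7 mm wide at y = +18 mm, up to z = 16 mm, enters the notch and stops a board turned the wrong way round.
- guides: The two guides, frame as slot. Grooves face each other, 7.4 mm wide in x, 8 mm deep, ends (outer walls) at y = +-51.5 mm; straight up to z = 80 mm, flared mouth up to z = 92 mm; the levers' lugs at y = +-54 to 68 mm reach z = 104 mm.
- connector (a joint): Sprung bar under the board, m: 0 up, 0.006 with the board fully home (stop at 0.008). Its top rests 6 mm above home and carries the released board there; 3.5 N start it moving, 5 N press it home; it lifts the board again when no lever holds it.
- lever_left (a joint): Lever at the slot's +y side, rad: 0 fully out (stop), 0.9 fully in (stop), then parallel to the slot's z. Pivot along the slot's x through y = +60, z = 96 mm of the slot frame; stays where left. Its nose (8 mm thick; when in, 16 mm inwards of the pivot and 12 above) presses on the board's top bar. Above 0.25 the nose blocks the board. Starts at 0 to 0.6. Moving it takes 5 to 9 N at the pad.
- lever_right (a joint): Lever at the slot's -y side, the mirror image of lever_left: pivot at y = -60, z = 96 mm of the slot frame, same values.
- lever_left_pad (a point): Middle of the left lever's thumb pad, on the bar's centre line 44 mm from the pivot. The bar is 8 mm (pad 10 mm) thick in the plane of its swing, 14 (pad 18) mm wide along the slot's x, and ends 8 mm beyond this point.
- lever_right_pad (a point): The same on the right lever.
- microscope: Large fixed microscope, 323 x 212 mm, 459 mm tall, beyond the stand to the robot's left; go round it. Origin under its middle.
- stand: White fixed stand, 56 x 130 mm: two grooved posts 60 mm high at its ends hold the board's side edges; the bottom edge rests 12 mm above the table. Origin under its middle, y along the board.
- vial_1: Clear capped sample vial, 24 mm across, 62 mm tall, standing, loose bystander; origin at the middle of its underside.
- dropper_3: Amber dropper bottle, 33 mm across, 98 mm tall, standing, loose bystander; origin at the middle of its underside.
- seed_jar: Round jar with a lid, 54 mm across, 70 mm tall, loose bystander; origin at the middle of its underside.
- beaker: Small empty glass beaker, 55 mm across, 69 mm tall, loose bystander; origin at the middle of its underside.
- timer: Flat square timer, 64 x 64 x 21 mm, loose bystander; origin at the middle of its underside.
- slide_pack: White card pack of slides, 30 x 78 x 28 mm, loose bystander; origin at the middle of its underside.
Not all that is in view belongs to the job. There is more than one size of the board; the one meant has the size given above.

How it is judged:
On the way, in this order (a step that is already met when the one before it is completed fails the run):
1. the board stands between the guides on the connector, notch over key, with both levers still out (x of board_foot in the frame of slot between -0.004 and 0.004 m and y of board_foot in the frame of slot between -0.004 and 0.004 m and y of board_notch in the frame of slot above 0.01 m and angle between the z axis of board_foot and the z axis of slot, either way round below 0.06 rad and z of board_foot in the frame of slot below 0.011 m and value of joint each of lever_left, lever_right below 0.45 rad), for 0.2 s.
2. both levers swung in and the board pressed home (x of board_foot in the frame of slot between -0.004 and 0.004 m and y of board_foot in the frame of slot between -0.004 and 0.004 m and y of board_notch in the frame of slot above 0.01 m and angle between the z axis of board_foot and the z axis of slot, either way round below 0.06 rad and z of board_foot in the frame of slot between -0.003 and 0.003 m and value of joint each of lever_left, lever_right above 0.7 rad), for 0.2 s.
At the end, for the whole second after the job is handed in: The board is home in the guides: foot within 4 mm of the seat across and within 3 mm in height, within 0.06 rad of the guides, notch on the key; both levers are swung in past 0.70 of 0.9 rad; the board is at rest (all of step 2 and linear speed of board below 0.02 m/s); the robot touches nothing.
It fails at once if one of the vial, dropper bottle and jar was knocked over or shifted by more than 30 mm (distance of any of vial_1, dropper_3, seed_jar from where it was at the start of the episode above 0.03 m or angle between any of vial_1, dropper_3, seed_jar's own z axis and vertical above 0.5 rad).
It fails at once if one of the beaker, timer and slide pack was knocked over or shifted by more than 30 mm (distance of any of beaker, timer, slide_pack from where it was at the start of the episode above 0.03 m or angle between any of beaker, timer, slide_pack's own z axis and vertical above 0.5 rad).
It also fails if it takes over 72 s, if anything falls off the work surface, if the arm or the gripper's body presses on something with over 40 N, if the wrist force passes 120 N, or if a joint passes its speed limit or range.

ROBOT

A 7-joint arm with a two-finger parallel gripper is mounted at the origin on a cart in front of the work surface, level with it; the furniture and walls round the work are solid. World frame = base frame: x ahead of the robot, y to its left, z up, the work surface at z = 0. Lengths are in m, angles in rad, forces in N, time in s.
With the tool pointing down it reaches from about 0.4 to 0.85 m from the base axis. Payload 4.5 kg.
Tool frame: the origin (TCP) lies at the very end of the fingers, on their centre line; the grasp point (between the pads) lies 19 mm behind it; z points along the fingers, y is the line along which they close (so a half turn about z gives the same grasp; the last joint's range is limited). The gripper opens to 88 mm and grips with 3 to 60 N. Pads are 18 mm wide; open, the fingers measure 123 mm over their backs; the gripper's body (75 mm by 187 mm) begins 45 mm behind the grasp point.
Start: joints at [0.034, 0.689, -0.195, 1.565, 0.157, 0.902, -0.215], TCP at [0.625, 0, 0.239] pointing down, gripper open.
Joint ranges: [-3.01, 3.01], [-0.46, 2.08], [-1.47, 1.51], [0.13, 2.56], [-1, 4.14], [0.04, 2.09], [-2.66, 2.66]. Speed limits (rad/s): [2.57, 2.57, 3.14, 3.14, 3.14, 3.14, 3.14].

INTERFACE

Orientations are given as a unit quaternion [w, x, y, z].
In Python, from plant import * gives the robot as it stands.
- The arm moves only by the tool arm_command, never from a script. Its argument "motion" is a list of rows, each an object of numbers: "tx", "ty", "tz": the shift along the tool's x, y, z in cm; "turn": the turn about the tool's z in degrees. A call has 1 to 8 rows; each row shifts and turns the commanded pose from where the row before left it, along the tool's axes as they then stand; what a row does not reach is not made up. A row lasts 1/12 s, in which the tool goes at most 41.7 mm and 7.16 degrees, less where a joint would pass 70% of its speed; a pose out of reach is approached as far as the arm can. A call is refused whole if a number of a shift passes 4.17 or a number of a turn 7.16, either way. A call with a gripper value outside its range is refused whole. "gripper" is the finger opening in cm, from 0 to 8.81, set as the call begins (left out, the last holds). The fingers move at their own pace and stop on an object; "squeeze" is the grip in N (left out, the last holds). Time passes only in rows, so rows that do not move let the fingers close. It gives the time, the measured TCP pose, the force, the opening and the grip force at its end, in the units of the state.
- sense(): the state, without advancing time (a new reading comes with each control period).
- capture(name): name is "scene" or "side" or "wrist"; returns a dict with "pixels" (384x512x3 uint8, red, green, blue), "fx", "fy", "cx", "cy" (pixels), "R" (3x3) and "t" (3): a world point X has camera coordinates R X + t; the wrist camera has in their place "T_tool_cam" (4x4, takes a point from camera to tool coordinates, whose origin is the TCP and whose axes are the flange's). Camera axes: x right, y down, z forward; pixel columns grow to the right and rows downward; lengths in m; the calibration is good to about 2 mm. A picture is of the moment at which its call begins: read the wrist's pose just before it. There is no depth.
- hand_in(): hands the job in; it is judged then, once.
The state is a dict: "clock": time; "joint_pos": joint angles; "joint_vel": joint speeds; "tau": joint torques, N m; "ee_pos": TCP position; "tcp_rot": TCP orientation; "wrist_force": force on the tool from outside, world axes, zero at the start; "wrist_torque": the same for the moment, N m; "grip_width": finger opening in m; "finger_force": force on a finger pad.
Only numpy, scipy, OpenCV 4.12 (cv2) and the standard library are available. Lean on these libraries where they do the work, as an engineer would, in place of code of your own. Each camera call takes 0.05 s, during which the arm holds its last target. There are 200 camera calls.

## Working session

There is one attempt and no reset: what is moved stays moved. The work goes in short steps, Python scripts to look and compute and a tool call to move; the robot and the scene stay as the last step left them, time stands still between calls to the robot, and variables do not carry over. Pictures are saved under pics/ and viewed, at most 10 in all, crops included, and the job is handed in when it is done.

Besides the shell and the picture viewer there is one more tool, called as a command line: name --argument value ..., lists and objects as JSON in quotes. arm_command: Moves the arm, as the interface text tells. Its arguments: {"type":"object","properties":{"motion":{"type":"array","items":{"type":"object","properties":{"tx":{"type":"number"},"ty":{"type":"number"},"tz":{"type":"number"},"turn":{"type":"number"}}}},"gripper":{"type":"number"},"squeeze":{"type":"number"}},"required":["motion"]}

```bash
mkdir -p pics; ls
python3 - <<'E'
from plant import *
import cv2,numpy as np,pickle
s=sense();print({k:np.round(v,3) for k,v in s.items()})
d={}
for n in ["scene","side","wrist"]:
    c=capture(n);d[n]=c
    cv2.imwrite(f"pics/{n}0.png",c["pixels"][:,:,::-1])
    print(n,{k:np.round(v,4).tolist() for k,v in c.items() if k!="pixels"})
pickle.dump(d,open("cap0.pkl","wb"))
a=np.hstack([d["scene"]["pixels"],d["side"]["pixels"]])[:,:,::-1]
E
```

```text
pics
{'clock': np.float64(0.0), 'joint_pos': array([ 0.034,  0.69 , -0.194,  1.566,  0.157,  0.902, -0.215]), 'joint_vel': array([-0.001,  0.   ,  0.002, -0.   , -0.002,  0.   , -0.001]), 'tau': array([ 0.0000e+00, -5.2757e+01, -1.2670e+00, -1.5343e+01, -5.3000e-02,
        7.0000e-03,  0.0000e+00]), 'ee_pos': array([ 0.624, -0.   ,  0.238]), 'tcp_rot': array([-0.001,  0.707,  0.707, -0.001]), 'wrist_force': array([1.023, 0.792, 0.317]), 'wrist_torque': array([-0.009,  0.008,  0.062]), 'finger_force': np.float64(0.0), 'grip_width': np.float64(0.088)}
scene {'fx': 486.6046, 'fy': 486.6046, 'cx': 254.8439, 'cy': 187.8985, 'R': [[0.53, -0.848, -0.0064], [-0.4375, -0.267, -0.8586], [0.7264, 0.4579, -0.5126]], 't': [-0.3632, 0.3379, 1.4845]}
side {'fx': 359.4674, 'fy': 359.4674, 'cx': 252.4883, 'cy': 191.5464, 'R': [[-0.9824, -0.1848, 0.0257], [-0.1056, 0.4372, -0.8931], [0.1538, -0.8802, -0.4491]], 't': [0.575, 0.1884, 1.1135]}
wrist {'fx': 267.8733, 'fy': 267.8733, 'cx': 257.2378, 'cy': 189.9233, 'T_tool_cam': [[-0.0007, -0.9655, -0.2603, 0.0648], [1.0, -0.0008, 0.0003, -0.0011], [-0.0005, -0.2603, 0.9655, -0.1435], [0.0, 0.0, 0.0, 1.0]]}
```

Run:
```python
import cv2,numpy as np
for n in ["scene","side"]:
    im=cv2.resize(cv2.imread(f"pics/{n}0.png"),(800,600),interpolation=cv2.INTER_CUBIC)
    cv2.imwrite(f"pics/{n}0b.png",im)
```

```text
(no output)
```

View pics/scene0b.png

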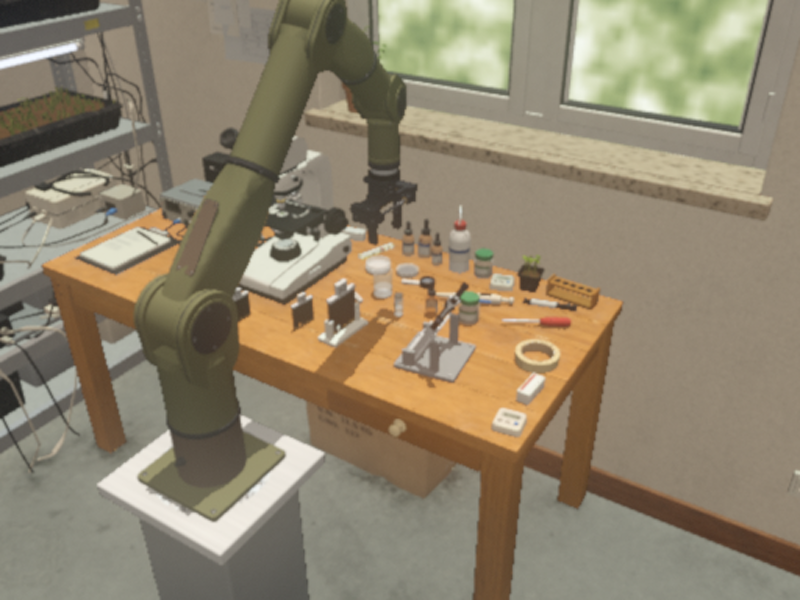

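View pics/side0b.png

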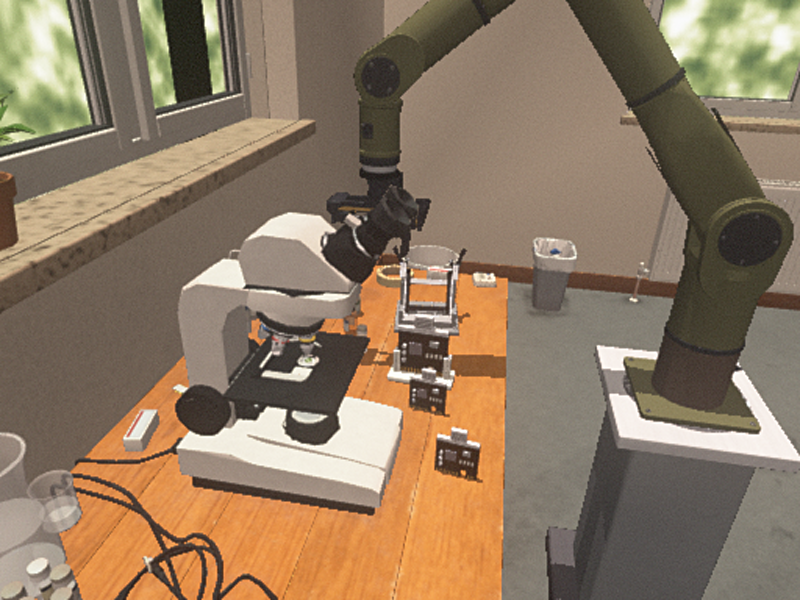

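The board meant is the one in the white stand, at about (342,305) in the scene view and (422,350) in the side view. The loose ones at (302,310) and (240,305) are smaller and not in a stand. The rack is at (438,345). Next are rough positions and an enlarged crop together with the wrist view.

```bash
cat > h.py <<'E'
import numpy as np,cv2,pickle
from scipy.spatial.transform import Rotation as Ro
from scipy.optimize import least_squares
def Rq(q): return Ro.from_quat([q[1],q[2],q[3],q[0]]).as_matrix()
def cam(c,s=None):
    """returns R,t world->cam"""
    if "R" in c: return np.array(c["R"]),np.array(c["t"])
    T=np.eye(4);T[:3,:3]=Rq(s["tcp_rot"]);T[:3,3]=s["ee_pos"]
    M=np.linalg.inv(T@np.array(c["T_tool_cam"]));return M[:3,:3],M[:3,3]
def proj(c,RT,X):
    p=np.atleast_2d(X)@RT[0].T+RT[1];return np.c_[c["fx"]*p[:,0]/p[:,2]+c["cx"],c["fy"]*p[:,1]/p[:,2]+c["cy"]]
def ray(c,RT,uv,z):
    uv=np.atleast_2d(uv);d=np.c_[(uv[:,0]-c["cx"])/c["fx"],(uv[:,1]-c["cy"])/c["fy"],np.ones(len(uv))]@RT[0]
    o=-RT[0].T@RT[1];return o+d*((np.broadcast_to(z,len(uv))-o[2])/d[:,2])[:,None]
def tri(obs):
    """obs: list of (c,RT,uv)"""
    f=lambda X:np.concatenate([(proj(c,RT,X)[0]-uv) for c,RT,uv in obs])
    r=least_squares(f,[.6,0,.1]);return r.x,r.fun
E
python3 - <<'E'
from h import *
d=pickle.load(open("cap0.pkl","rb"))
k=512/800
for n,ps in dict(scene=[(342,330),(438,357),(398,312),(430,315),(469,322),(382,294),(508,425),(530,390)],side=[(422,378),(428,325),(428,408),(458,472)]).items():
    print(n,np.round(ray(d[n],cam(d[n]),np.array(ps)*k,0),3).tolist())
s=d["scene"]["pixels"][170:245,190:310,::-1]; e=d["side"]["pixels"][150:260,240:310,::-1]
w=d["wrist"]["pixels"][:,:,::-1]
A=np.zeros((600,800,3),np.uint8)
A[:300,:480]=cv2.resize(s,(480,300),interpolation=cv2.INTER_CUBIC)
A[:503,480:]=cv2.resize(e,(320,503),interpolation=cv2.INTER_CUBIC)
A[300:,:400]=cv2.resize(w,(400,300))
cv2.imwrite("pics/comp.png",A)
E
```

```text
scene [[0.525, 0.065, 0.0], [0.55, -0.195, 0.0], [0.669, -0.009, 0.0], [0.7, -0.087, 0.0], [0.723, -0.188, 0.0], [0.724, 0.075, 0.0], [0.414, -0.439, 0.0], [0.547, -0.431, 0.0]]
side [[0.517, 0.06, 0.0], [0.534, -0.162, 0.0], [0.492, 0.154, 0.0], [0.423, 0.309, 0.0]]
```

View pics/comp.png

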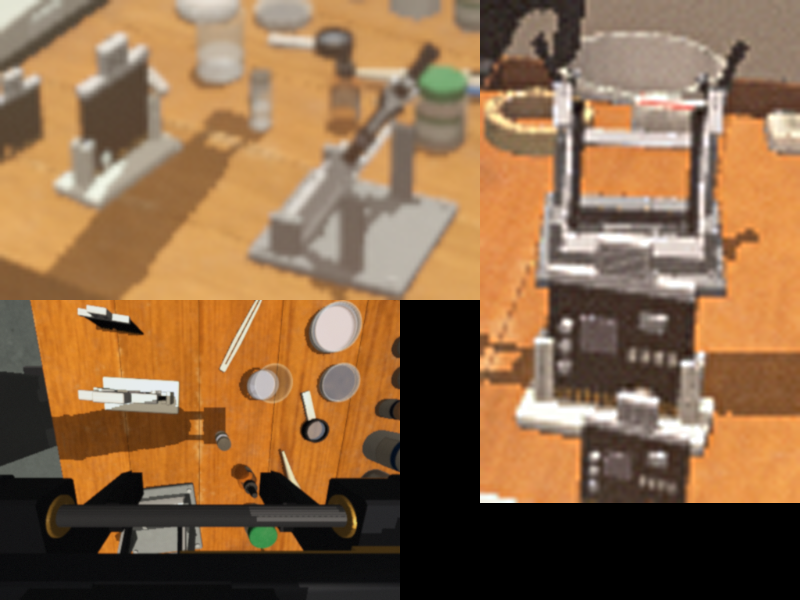

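The composite shows the board in the stand with its chips facing +y. The two loose boards are clearly smaller, and the rack's levers show dark pads at (545,45) and (740,55). I'll move the wrist camera to look into the rack's mouth.

arm_command --motion '[{"tx":-3.5,"ty":-0.75},{"tx":-3.5,"ty":-0.75},{"tx":-3.5,"ty":-0.75},{"tx":-3.5,"ty":-0.75},{"tx":-3.5,"ty":-0.75}]'

```text
validation failed for argument at $.mo...
```

arm_command --motion '[{"tx":-3.5,"ty":-0.75},{"tx":-3.5,"ty":-0.75},{"tx":-3.5,"ty":-0.75},{"tx":-3.5,"ty":-0.75},{"tx":-3.5,"ty":-0.75},{},{}]'

```text
validation failed for argument at $.mo...
```

```bash
cat > look.py <<'E'
import sys
from plant import *
from h import *
n=sys.argv[1];s=sense();c=capture("wrist");pickle.dump((c,s),open(n+".pkl","wb"))
print(s["clock"],np.round(s["ee_pos"],4),np.round(s["tcp_rot"],4),np.round(s["joint_pos"],2),np.round(s["wrist_force"],1),round(float(s["grip_width"]),4))
im=c["pixels"][:,:,::-1]
if len(sys.argv)>2:
    x0,y0,x1,y1=map(int,sys.argv[2:6]);k=min(800/(x1-x0),600/(y1-y0));im=cv2.resize(im[y0:y1,x0:x1],None,fx=k,fy=k,interpolation=cv2.INTER_CUBIC);print("scale",k)
cv2.imwrite(f"pics/{n}.png",im)
E
python3 look.py rack
```

```text
0.15 [ 0.6245 -0.      0.2381] [-4.000e-04  7.071e-01  7.071e-01 -5.000e-04] [ 0.03  0.69 -0.19  1.57  0.16  0.9  -0.22] [ 0.2 -0.4 -0.5] 0.0883
```

View pics/rack.png

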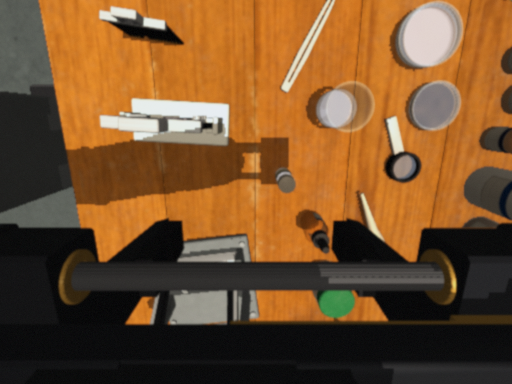

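The motion was refused because rows seem to need every field. This is the start view: stand at (180,122), vial (285,180), dropper (318,235), jar (337,302), and the rack half hidden at (205,290).

arm_command --motion '[{"tx":-3.5,"ty":-0.75,"tz":0,"turn":0},{"tx":-3.5,"ty":-0.75,"tz":0,"turn":0},{"tx":-3.5,"ty":-0.75,"tz":0,"turn":0},{"tx":-3.5,"ty":-0.75,"tz":0,"turn":0},{"tx":-3.5,"ty":-0.75,"tz":0,"turn":0}]'

```text
clock: 0.62
ee_pos: [0.5868, -0.1765, 0.2386]
tcp_rot: [-0.0, 0.707, 0.707, -0.0]
wrist_force: [0.3, -0.4, -0.1]
grip_width: 0.0884
finger_force: 0.0
```

arm_command --motion '[{"tx":-3.5,"ty":-0.75,"tz":0,"turn":0},{"tx":-3.5,"ty":-0.75,"tz":0,"turn":0},{"tx":-3.5,"ty":-0.75,"tz":0,"turn":0},{"tx":-3.5,"ty":-0.75,"tz":0,"turn":0},{"tx":-3.5,"ty":-0.75,"tz":0,"turn":0},{"tx":0,"ty":0,"tz":0,"turn":0},{"tx":0,"ty":0,"tz":0,"turn":0}]'

```text
clock: 1.2
ee_pos: [0.5483, -0.3532, 0.2381]
tcp_rot: [-0.0, 0.709, 0.705, -0.001]
wrist_force: [0.6, 1.3, 0.2]
grip_width: 0.0878
finger_force: 0.0
```

```bash
python3 look.py rack2 60 0 360 220
```

```text
1.2 [ 0.5483 -0.3532  0.2381] [-0.      0.7091  0.7051 -0.0008] [ 0.62  0.73 -0.23  1.47  0.19  0.96  0.34] [0.6 1.3 0.2] 0.0878
scale 2.6666666666666665
```

View pics/rack2.png

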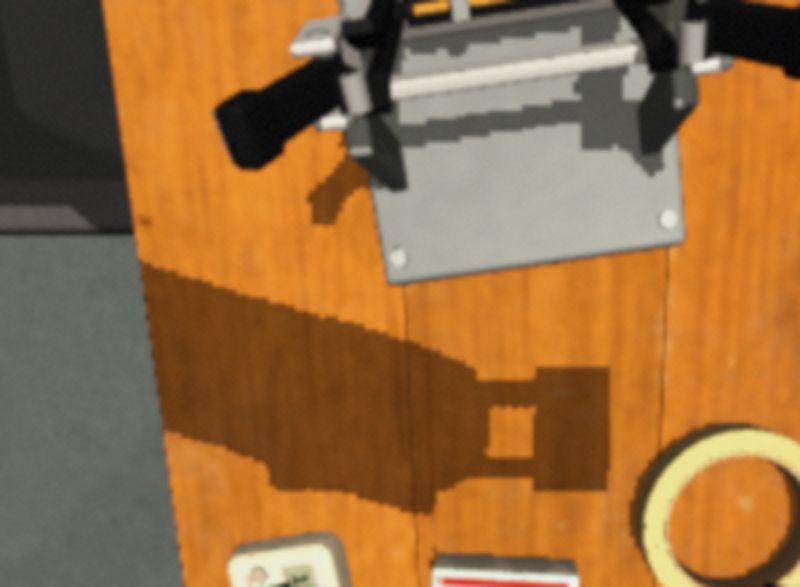

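The rack's lower part is at the top of this view. The connector strip with the key is at about (460,8), left of centre, so the key is on the robot's side and slot +y ≈ −x world. The levers' pads are at (245,130) and beyond (790,35). The timer and slide pack are at the bottom. I'll move back 7 cm to see the whole rack.

arm_command --motion '[{"tx":3.5,"ty":0,"tz":0,"turn":0},{"tx":3.5,"ty":0,"tz":0,"turn":0},{"tx":0,"ty":0,"tz":0,"turn":0},{"tx":0,"ty":0,"tz":0,"turn":0},{"tx":0,"ty":0,"tz":0,"turn":0}]'

```text
clock: 1.67
ee_pos: [0.5506, -0.2786, 0.2389]
tcp_rot: [0.0, 0.706, 0.708, 0.0]
wrist_force: [1.0, -0.6, -0.4]
grip_width: 0.0882
finger_force: 0.0
```

```bash
python3 look.py rack3 110 0 390 210
```

```text
1.6667 [ 0.5506 -0.2786  0.2389] [1.000e-04 7.061e-01 7.081e-01 1.000e-04] [ 0.52  0.68 -0.23  1.59  0.18  0.89  0.23] [ 1.  -0.6 -0.4] 0.0882
scale 2.857142857142857
```

View pics/rack3.png

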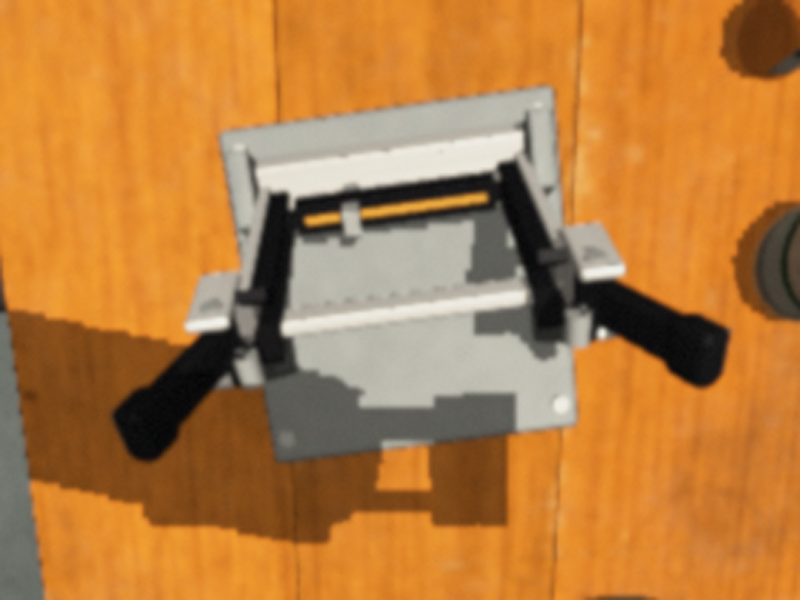

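The view shows the whole rack. The base plate corners are (222,133), (552,87), (577,425) and (278,462). The gold connector runs (303,222)–(490,197) with the key at (350,213), left of centre. The pads are at (145,424) and (700,350), and both levers look well out. I'll fit the pose while the arm goes to view the board.

arm_command --motion '[{"tx":3.7,"ty":-0.3,"tz":0,"turn":0},{"tx":3.7,"ty":-0.3,"tz":0,"turn":0},{"tx":3.7,"ty":-0.3,"tz":0,"turn":0},{"tx":3.7,"ty":-0.3,"tz":0,"turn":0},{"tx":3.7,"ty":-0.3,"tz":0,"turn":0},{"tx":3.7,"ty":-0.3,"tz":0,"turn":0},{"tx":3.7,"ty":-0.3,"tz":0,"turn":0},{"tx":0,"ty":0,"tz":0,"turn":0}]'

```text
clock: 2.38
ee_pos: [0.529, -0.0118, 0.2391]
tcp_rot: [-0.002, 0.703, 0.711, 0.002]
wrist_force: [-0.9, 1.3, 0.0]
grip_width: 0.0883
finger_force: 0.0
```

arm_command --motion '[{"tx":0,"ty":0,"tz":0,"turn":0},{"tx":0,"ty":0,"tz":0,"turn":0}]'

```text
clock: 2.55
ee_pos: [0.5294, -0.0225, 0.2387]
tcp_rot: [0.001, 0.708, 0.707, -0.0]
wrist_force: [0.1, -1.7, 0.1]
grip_width: 0.0879
finger_force: 0.0
```

```bash
python3 look.py board 150 0 410 220
cat > rackfit.py <<'E'
from h import *
c,s=pickle.load(open("rack3.pkl","rb"));RT=cam(c,s)
px=lambda u,v:np.array([110+u/2.857143,v/2.857143])
def frame(p):
    a=p[2]; y=np.array([-np.cos(a),-np.sin(a),0]); h=np.array([np.sin(a),-np.cos(a),0]) # h = lean dir (right)
    z=h*.5+np.array([0,0,.8660254]); x=np.cross(y,z)
    return np.c_[x,y,z],np.array([p[0],p[1],.045])
def W(p,X): R,o=frame(p);return np.atleast_2d(X)@R.T+o
def lev(th,sg,r=44): b=.9-th;return [0,sg*(60+r*np.sin(b)),96+r*np.cos(b)]
def pts(p): return W(p,[[0,0,6],[0,18,16],lev(p[3],1),lev(p[4],-1)])
obs=np.array([px(396,209.5),px(350,213),px(146,422),px(700,349)])
cor=[px(222,133),px(552,87),px(577,425),px(278,462)]
def res(p):
    r=(proj(c,RT,pts2(p))-obs).ravel()
    R,o=frame(p); g=(ray(c,RT,cor,.008)-o)@R[:,1]*1000
    return np.r_[r,.5*(g[0]+g[1]),.5*(g[2]+g[3])]
def pts2(p): return W(p,np.array([[0,0,6],[0,18,16],lev(p[3],1),lev(p[4],-1)])/1000)
if __name__=="__main__":
    f=least_squares(res,[.55,-.19,.12,.2,.2]);p=f.x
    print(np.round(p,4),np.round(f.fun,1)); np.save("rack.npy",p)
    R,o=frame(p);g=(ray(c,RT,cor,.008)-o)@R*1000;print(np.round(g))
    im=cv2.resize(c["pixels"][0:210,110:390,::-1],(800,600),interpolation=cv2.INTER_CUBIC)
    def L(A,col):
        q=((proj(c,RT,W(p,np.array(A)/1000))-[110,0])*2.857143).astype(int);cv2.polylines(im,[q.reshape(-1,1,2)],False,col,1)
    for sg in(1,-1):
        L([[0,sg*50,0],[0,sg*50,92]],(0,255,0));L([[0,sg*60,96],lev(p[3] if sg>0 else p[4],sg,52)],(255,0,255))
        L([[-7,sg*54,104],[-7,sg*68,104],[7,sg*68,104],[7,sg*54,104],[-7,sg*54,104]],(255,255,0))
    L([[0,-40,6],[0,40,6]],(255,0,0));L([[-3.7,50,80],[-3.7,-50,80],[3.7,-50,80],[3.7,50,80]],(0,255,255))
    b=cv2.imread("pics/board.png")
    cv2.imwrite("pics/c2.png",np.vstack([cv2.resize(im,(500,375))[:300].copy(),np.zeros((0,500,3),np.uint8)]) if 0 else np.hstack([cv2.resize(im,(400,300),interpolation=cv2.INTER_AREA),cv2.resize(b,(400,338))[:300]]))
    cv2.imwrite("pics/ov.png",im)
E
python3 rackfit.py
```

```text
2.55 [ 0.5294 -0.0225  0.2387] [ 6.000e-04  7.076e-01  7.066e-01 -4.000e-04] [ 0.08  0.57 -0.2   1.85  0.16  0.74 -0.21] [ 0.1 -1.7  0.1] 0.0879
scale 2.727272727272727
[ 0.5391 -0.1598  0.1235  0.512   0.4155] [ 0.  -1.7  0.6  2.7  0.1 -0.5 -0.1 -0.3 -0.1 -0.4]
[[  18.   73.  -53.]
 [  18.  -73.  -53.]
 [-110.  -74.   21.]
 [-110.   73.   21.]]
```

View pics/board.png

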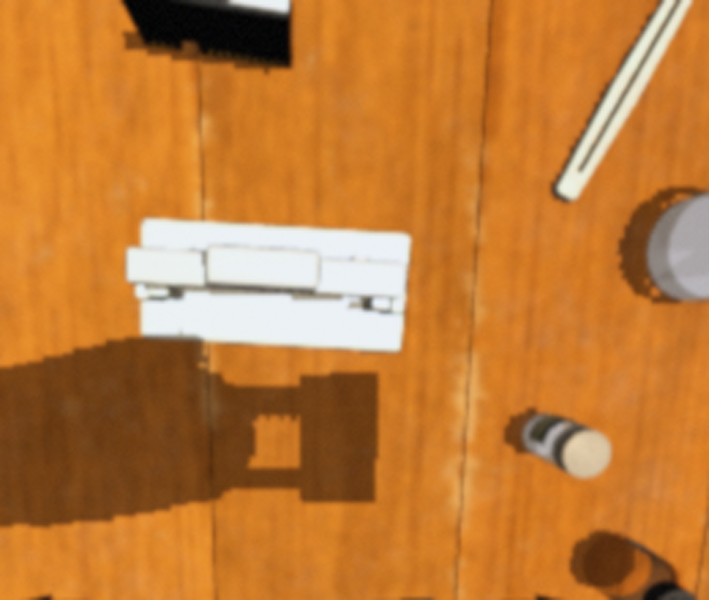

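The board view shows the tab top at (208–320, 245–291) and the bar's ends near (127,266) and (406,278). The stand is turned about 3.4° clockwise. I'll compute the board's pose and check the rack fit with an overlay.

```bash
sed -i 's/    return np.r_\[r,/    r[3]=0; return np.r_[r,/' rackfit.py; python3 rackfit.py
python3 - <<'E'
from h import *
c,s=pickle.load(open("board.pkl","rb"));RT=cam(c,s)
px=lambda u,v:np.array([150+u/2.727272,v/2.727272])
t=ray(c,RT,[px(208,245),px(320,252),px(319,291),px(207,286)],.144);print("tab",np.round(t,4).tolist(),t.mean(0),np.linalg.norm(t[1]-t[0]),np.linalg.norm(t[3]-t[0]))
b=ray(c,RT,[px(127,266),px(406,278)],.116);print("bar",b,b.mean(0),np.linalg.norm(b[1]-b[0]),np.degrees(np.arctan2(*(b[1]-b[0])[1::-1])))
st=ray(c,RT,[px(143,219),px(410,235),px(402,352),px(141,337)],.012);print("stand",st.mean(0),np.linalg.norm(st[1]-st[0]),np.linalg.norm(st[3]-st[0]))
E
```

```text
[ 0.5391 -0.1605  0.1254  0.5042  0.4091] [ 0.  -1.   0.6  0.  -0.1  0.5  0.1  0.3 -0.3 -0.3]
[[  19.   73.  -53.]
 [  19.  -74.  -54.]
 [-109.  -74.   20.]
 [-109.   73.   20.]]
tab [[0.5026, 0.0647, 0.144], [0.537, 0.0627, 0.144], [0.5368, 0.0512, 0.144], [0.5019, 0.0528, 0.144]] [0.51957079 0.05783907 0.144     ] 0.03441745385035114 0.01201027974925112
bar [[0.47144014 0.06060213 0.116     ]
 [0.56787158 0.05646433 0.116     ]] [0.51965586 0.05853323 0.116     ] 0.09652017696101739 -2.457009352938602
stand [0.51983892 0.05793332 0.012     ] 0.12663807947568542 0.05425765355751481
```

View pics/ov.png

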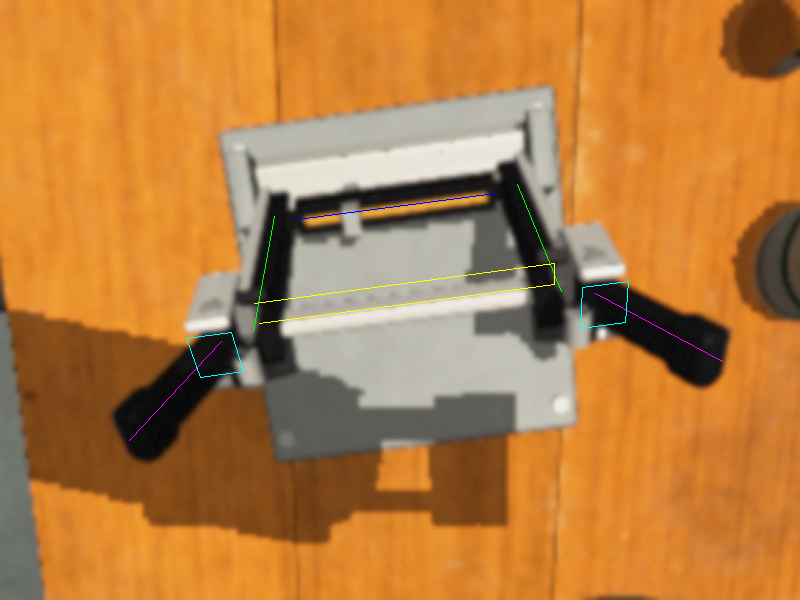

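The board's tab, bar and stand measurements agree: centre (0.520, 0.058), yaw about −3°. The rack fit also holds: seat (0.539, −0.1605), yaw 7.2°, levers at about 0.50 and 0.41. The overlay's pivots fall between the white cheeks at (211,302)/(235,378) and (597,252)/(602,332). First I'll swing the levers out from inside, using closed fingers.

arm_command --motion '[{"tx":-3.33,"ty":0.29,"tz":0,"turn":0},{"tx":-3.33,"ty":0.29,"tz":0,"turn":0},{"tx":-3.33,"ty":0.29,"tz":0,"turn":0},{"tx":-3.33,"ty":0.29,"tz":0,"turn":0},{"tx":-3.33,"ty":0.29,"tz":0,"turn":0},{"tx":-3.33,"ty":0.29,"tz":0,"turn":0},{"tx":0,"ty":0,"tz":1.5,"turn":-3.6},{"tx":0,"ty":0,"tz":1.5,"turn":-3.6}]' --gripper 0 --squeeze 20

```text
clock: 3.27
ee_pos: [0.5457, -0.2274, 0.2087]
tcp_rot: [0.002, 0.664, 0.748, -0.001]
wrist_force: [-0.1, 1.1, 0.9]
grip_width: 0.0371
finger_force: 0.0
```

arm_command --motion '[{"tx":0,"ty":0,"tz":0,"turn":0},{"tx":0,"ty":0,"tz":0,"turn":0},{"tx":0,"ty":0,"tz":0,"turn":0}]'

```text
clock: 3.52
ee_pos: [0.5465, -0.2217, 0.2092]
tcp_rot: [0.0, 0.662, 0.749, 0.0]
wrist_force: [-0.3, -0.2, 0.6]
grip_width: 0.017
finger_force: 0.0
```

```bash
cat > rel.py <<'E'
from plant import *
from rackfit import *
s=sense();p=np.load("rack.npy");R,o=frame(p);T=Rq(s["tcp_rot"])
print("t",round(float(s["clock"]),2),"ee",np.round(s["ee_pos"],4),"slot mm",np.round((s["ee_pos"]-o)@R*1000,1),"yaw",np.round(np.degrees(np.arctan2(T[1,1],T[0,1])),2),"F",np.round(s["wrist_force"],1),"j7",round(float(s["joint_pos"][6]),2),"g",round(float(s["grip_width"]),4),round(float(s["finger_force"]),1))
E
python3 rel.py
```

```text
t 3.52 ee [ 0.5465 -0.2217  0.2092] slot mm [ 28.8   0.3 173. ] yaw 7.04 F [-0.3 -0.2  0.6] j7 0.22 g 0.017 0.0
```

arm_command --motion '[{"tx":0,"ty":0,"tz":2.8,"turn":0},{"tx":0,"ty":0,"tz":2.8,"turn":0},{"tx":0,"ty":2.5,"tz":0,"turn":0},{"tx":0,"ty":1.5,"tz":0,"turn":0},{"tx":0,"ty":1.0,"tz":0,"turn":0},{"tx":0,"ty":1.0,"tz":0,"turn":0},{"tx":0,"ty":1.0,"tz":0,"turn":0},{"tx":0,"ty":0,"tz":0,"turn":0}]'

```text
clock: 4.18
ee_pos: [0.6115, -0.2114, 0.1517]
tcp_rot: [-0.005, 0.661, 0.75, -0.004]
wrist_force: [-8.3, 0.9, 1.1]
grip_width: 0.0004
finger_force: 3.0
```

arm_command --motion '[{"tx":0,"ty":0,"tz":0,"turn":0},{"tx":0,"ty":0,"tz":0,"turn":0}]'

```text
clock: 4.35
ee_pos: [0.612, -0.2117, 0.1523]
tcp_rot: [-0.003, 0.662, 0.75, -0.003]
wrist_force: [-6.8, 0.5, -1.4]
grip_width: 0.0007
finger_force: 2.6
```

```bash
python3 rel.py
```

```text
t 4.35 ee [ 0.612  -0.2117  0.1523] slot mm [  1.8 -66.  122.9] yaw 7.15 F [-6.8  0.5 -1.4] j7 0.18 g 0.0007 2.6
```

arm_command --motion '[{"tx":0,"ty":0.7,"tz":0,"turn":0},{"tx":0,"ty":0,"tz":0,"turn":0},{"tx":0,"ty":0,"tz":0,"turn":0}]'

```text
clock: 4.6
ee_pos: [0.6159, -0.2106, 0.1512]
tcp_rot: [-0.006, 0.662, 0.75, -0.005]
wrist_force: [-11.2, 2.3, -0.0]
grip_width: 0.0003
finger_force: 4.5
```

arm_command --motion '[{"tx":0,"ty":-3.7,"tz":0,"turn":0},{"tx":0,"ty":-4.0,"tz":0,"turn":0},{"tx":0,"ty":-2.5,"tz":0,"turn":0},{"tx":0,"ty":-1.2,"tz":0,"turn":0},{"tx":0,"ty":-1.1,"tz":0,"turn":0},{"tx":0,"ty":-1.1,"tz":0,"turn":0},{"tx":0,"ty":-1.1,"tz":0,"turn":0},{"tx":0,"ty":0,"tz":0,"turn":0}]'

```text
clock: 5.27
ee_pos: [0.483, -0.2287, 0.1549]
tcp_rot: [0.005, 0.661, 0.75, 0.005]
wrist_force: [8.9, 2.8, -3.4]
grip_width: 0.0004
finger_force: 4.0
```

arm_command --motion '[{"tx":0,"ty":0,"tz":0,"turn":0},{"tx":0,"ty":0,"tz":0,"turn":0}]'

```text
clock: 5.43
ee_pos: [0.4831, -0.2286, 0.1548]
tcp_rot: [0.005, 0.661, 0.75, 0.004]
wrist_force: [7.8, 1.4, -2.4]
grip_width: 0.0004
finger_force: 3.7
```

```bash
python3 rel.py
```

```text
t 5.43 ee [ 0.4831 -0.2286  0.1548] slot mm [  2.4  64.  125.4] yaw 7.26 F [ 7.8  1.4 -2.4] j7 0.21 g 0.0004 3.7
```

arm_command --motion '[{"tx":0,"ty":-0.6,"tz":0,"turn":0},{"tx":0,"ty":-0.6,"tz":0,"turn":0},{"tx":0,"ty":0,"tz":0,"turn":0},{"tx":0,"ty":0,"tz":0,"turn":0}]'

```text
clock: 5.77
ee_pos: [0.4724, -0.2298, 0.1554]
tcp_rot: [0.006, 0.661, 0.751, 0.005]
wrist_force: [7.8, 4.1, 1.9]
grip_width: 0.0007
finger_force: 3.6
```

```bash
python3 rel.py
```

```text
t 5.77 ee [ 0.4724 -0.2298  0.1554] slot mm [  3.   74.8 125.8] yaw 7.29 F [7.8 4.1 1.9] j7 0.21 g 0.0007 3.6
```

arm_command --motion '[{"tx":0,"ty":2.0,"tz":0,"turn":0},{"tx":0,"ty":0,"tz":-3.5,"turn":0},{"tx":0,"ty":0,"tz":-3.5,"turn":0},{"tx":0,"ty":0,"tz":-2.5,"turn":3.4},{"tx":0,"ty":0,"tz":0,"turn":3.4},{"tx":0,"ty":0,"tz":0,"turn":3.4}]' --gripper 5.6

```text
clock: 6.27
ee_pos: [0.4867, -0.2291, 0.2509]
tcp_rot: [0.003, 0.727, 0.687, 0.001]
wrist_force: [0.5, -0.2, 0.4]
grip_width: 0.0386
finger_force: 0.0
```

arm_command --motion '[{"tx":3.8,"ty":0,"tz":0,"turn":0},{"tx":3.8,"ty":0,"tz":0,"turn":0},{"tx":3.8,"ty":0,"tz":0,"turn":0},{"tx":3.8,"ty":0,"tz":0,"turn":0},{"tx":3.8,"ty":0,"tz":0,"turn":0},{"tx":3.8,"ty":0,"tz":0,"turn":0},{"tx":3.8,"ty":0,"tz":0,"turn":0},{"tx":0,"ty":0,"tz":0,"turn":0}]'

```text
clock: 6.93
ee_pos: [0.4998, 0.0475, 0.2493]
tcp_rot: [-0.001, 0.721, 0.693, 0.004]
wrist_force: [-0.2, 0.4, -0.4]
grip_width: 0.0557
finger_force: 0.0
```

arm_command --motion '[{"tx":0,"ty":0,"tz":0,"turn":0},{"tx":0,"ty":0,"tz":0,"turn":0}]'

```text
clock: 7.1
ee_pos: [0.4991, 0.0365, 0.2484]
tcp_rot: [0.001, 0.726, 0.688, 0.0]
wrist_force: [1.0, -1.1, -0.6]
grip_width: 0.0559
finger_force: 0.0
```

```bash
cat > relb.py <<'E'
from plant import *
from h import *
s=sense();T=Rq(s["tcp_rot"]);b=np.array([.5197,.058,.120])
print("t",round(float(s["clock"]),2),"ee",np.round(s["ee_pos"],4),"to board tool cm",np.round((b-s["ee_pos"])@T*100,2),"yaw",np.round(np.degrees(np.arctan2(T[1,1],T[0,1])),2),"F",np.round(s["wrist_force"],1),"g",round(float(s["grip_width"]),4))
E
python3 relb.py
```

```text
t 7.1 ee [0.4991 0.0365 0.2484] to board tool cm [ 2.27  1.92 12.85] yaw -3.03 F [ 1.  -1.1 -0.6] g 0.0559
```

arm_command --motion '[{"tx":2.27,"ty":1.92,"tz":2.85,"turn":0},{"tx":0,"ty":0,"tz":3.5,"turn":0},{"tx":0,"ty":0,"tz":0,"turn":0},{"tx":0,"ty":0,"tz":2.5,"turn":0},{"tx":0,"ty":0,"tz":2.0,"turn":0},{"tx":0,"ty":0,"tz":1.2,"turn":0},{"tx":0,"ty":0,"tz":0.8,"turn":0},{"tx":0,"ty":0,"tz":0,"turn":0}]'

```text
clock: 7.77
ee_pos: [0.5187, 0.0567, 0.119]
tcp_rot: [-0.0, 0.726, 0.687, -0.001]
wrist_force: [-0.2, -0.7, 0.3]
grip_width: 0.0558
finger_force: 0.0
```

arm_command --motion '[{"tx":0,"ty":0,"tz":0,"turn":0},{"tx":0,"ty":0,"tz":0,"turn":0}]'

```text
clock: 7.93
ee_pos: [0.5199, 0.0581, 0.1205]
tcp_rot: [0.001, 0.726, 0.688, 0.001]
wrist_force: [-0.3, -0.1, -0.1]
grip_width: 0.0559
finger_force: 0.0
```

```bash
python3 relb.py; python3 look.py grasp 130 60 390 255
```

```text
t 7.93 ee [0.5199 0.0581 0.1205] to board tool cm [-0.01 -0.02  0.05] yaw -3.07 F [-0.3 -0.1 -0.1] g 0.0559
7.9333 [0.5199 0.0581 0.1205] [7.000e-04 7.258e-01 6.879e-01 7.000e-04] [-0.12  0.74 -0.13  1.98  0.22  0.43 -0.47] [-0.3 -0.1 -0.1] 0.0559
scale 3.076923076923077
```

View pics/grasp.png

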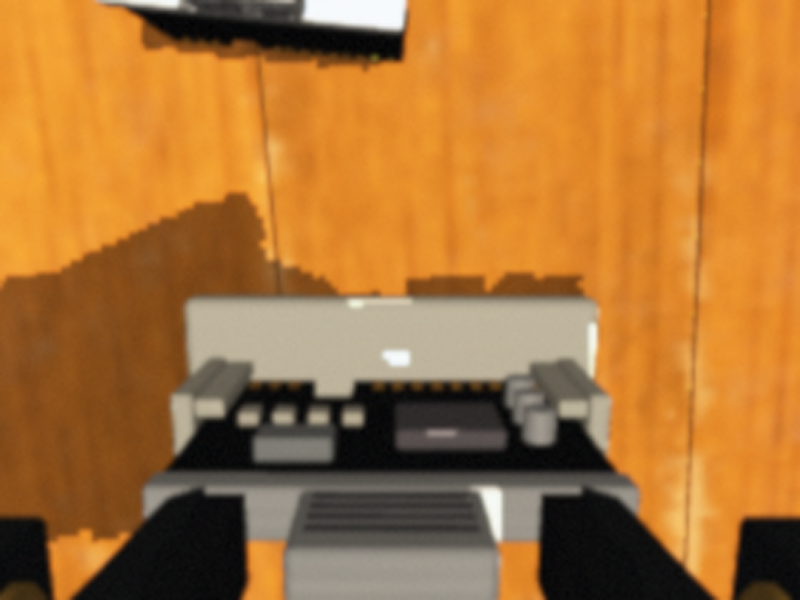

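The close view confirms the job: tab centred at (392,500) between the fingers, chips facing +y, and the notch at (335,388), left of centre on the robot's side like the key. No half turn is needed. I'll grip and lift.

arm_command --motion '[{"tx":0,"ty":0,"tz":0,"turn":0},{"tx":0,"ty":0,"tz":0,"turn":0},{"tx":0,"ty":0,"tz":0,"turn":0},{"tx":0,"ty":0,"tz":0,"turn":0},{"tx":0,"ty":0,"tz":0,"turn":0},{"tx":0,"ty":0,"tz":0,"turn":0}]' --gripper 3.0 --squeeze 15

```text
clock: 8.48
ee_pos: [0.5195, 0.0589, 0.1195]
tcp_rot: [0.0, 0.725, 0.688, 0.0]
wrist_force: [0.6, -0.0, 3.8]
grip_width: 0.0358
finger_force: 15.0
```

arm_command --motion '[{"tx":0,"ty":0,"tz":-1,"turn":0},{"tx":0,"ty":0,"tz":-1.5,"turn":0},{"tx":0,"ty":0,"tz":-2,"turn":0},{"tx":0,"ty":0,"tz":-2,"turn":0},{"tx":0,"ty":0,"tz":-2,"turn":0},{"tx":0,"ty":0,"tz":-2,"turn":0},{"tx":0,"ty":0,"tz":-1.5,"turn":0},{"tx":0,"ty":0,"tz":-1.5,"turn":0}]'

```text
clock: 9.15
ee_pos: [0.5188, 0.0587, 0.2557]
tcp_rot: [0.0, 0.725, 0.688, 0.0]
wrist_force: [0.8, -0.3, -1.4]
grip_width: 0.0358
finger_force: 15.0
```

```bash
python3 rel.py
```

```text
t 9.15 ee [0.5188 0.0587 0.2557] slot mm [295.9  -7.3  72.5] yaw -2.99 F [ 0.8 -0.3 -1.4] j7 -0.41 g 0.0358 15.0
```

arm_command --motion '[{"tx":0,"ty":0,"tz":0,"turn":-3.4},{"tx":0,"ty":0,"tz":0,"turn":-3.4},{"tx":0,"ty":0,"tz":0,"turn":-3.4},{"tx":-1.5,"ty":-0.1,"tz":0,"turn":0},{"tx":-2.5,"ty":-0.1,"tz":0,"turn":0},{"tx":-3,"ty":-0.1,"tz":0,"turn":0},{"tx":-3,"ty":-0.1,"tz":0,"turn":0},{"tx":-3,"ty":-0.1,"tz":0,"turn":0}]'

```text
clock: 9.82
ee_pos: [0.5299, -0.0721, 0.2546]
tcp_rot: [-0.0, 0.661, 0.75, -0.0]
wrist_force: [0.4, -0.1, 0.1]
grip_width: 0.0356
finger_force: 15.0
```

arm_command --motion '[{"tx":-3,"ty":-0.1,"tz":0,"turn":0},{"tx":-3,"ty":-0.1,"tz":0,"turn":0},{"tx":-3,"ty":0,"tz":0,"turn":0},{"tx":-2.5,"ty":0,"tz":0,"turn":0},{"tx":-1.5,"ty":0,"tz":0,"turn":0},{"tx":-0.5,"ty":0,"tz":0,"turn":0},{"tx":0,"ty":0,"tz":0,"turn":0},{"tx":0,"ty":0,"tz":0,"turn":0}]'

```text
clock: 10.48
ee_pos: [0.5452, -0.2036, 0.2543]
tcp_rot: [-0.001, 0.661, 0.75, 0.0]
wrist_force: [-1.1, 1.2, -0.9]
grip_width: 0.0359
finger_force: 15.0
```

arm_command --motion '[{"tx":0,"ty":0,"tz":0,"turn":0},{"tx":0,"ty":0,"tz":0,"turn":0},{"tx":0,"ty":0,"tz":0,"turn":0}]'

```text
clock: 10.73
ee_pos: [0.5456, -0.2036, 0.2544]
tcp_rot: [-0.0, 0.66, 0.751, 0.0]
wrist_force: [-0.5, -0.3, -1.6]
grip_width: 0.0361
finger_force: 15.0
```

```bash
cat > relp.py <<'E'
from plant import *
from rackfit import *
import sys
# th: assumed lean of the board in grip (deg); prints slot coords of the foot if pivot is D mm above foot, TCP 19 mm below pivot
th=np.radians(float(sys.argv[1]));s=sense();p=np.load("rack.npy");R,o=frame(p);T=Rq(s["tcp_rot"])
h=R[:,2]-[0,0,R[2,2]];h/=np.linalg.norm(h)
piv=s["ee_pos"]+[0,0,.019];ft=piv-.1265*(h*np.sin(th)+np.array([0,0,np.cos(th)]))
print("t",round(float(s["clock"]),2),"ee",np.round(s["ee_pos"],4),"foot slot mm",np.round((ft-o)@R*1000,1),"yaw",np.round(np.degrees(np.arctan2(T[1,1],T[0,1])),2),"F",np.round(s["wrist_force"],1),"T",np.round(s["wrist_torque"],2),"g",round(float(s["grip_width"]),4),round(float(s["finger_force"]),1))
E
python3 relp.py 0;  python3 look.py hov 130 100 390 295
```

```text
t 10.73 ee [ 0.5456 -0.2036  0.2544] foot slot mm [ 13.2  -1.1 110. ] yaw 7.32 F [-0.5 -0.3 -1.6] T [ 0.02 -0.03 -0.02] g 0.0361 15.0
10.7333 [ 0.5456 -0.2036  0.2544] [-1.000e-04  6.605e-01  7.508e-01  2.000e-04] [ 0.44  0.62 -0.27  1.68  0.2   0.87  0.21] [-0.5 -0.3 -1.6] 0.0361
scale 3.076923076923077
```

arm_command --motion '[{"tx":-0.17,"ty":-0.1,"tz":0.6,"turn":0},{"tx":0,"ty":0,"tz":0.6,"turn":0},{"tx":0,"ty":0,"tz":0.5,"turn":0},{"tx":0,"ty":0,"tz":0.5,"turn":0},{"tx":0,"ty":0,"tz":0.4,"turn":0},{"tx":0,"ty":0,"tz":0,"turn":0},{"tx":0,"ty":0,"tz":0,"turn":0}]'

```text
clock: 11.37
ee_pos: [0.5446, -0.2067, 0.2278]
tcp_rot: [-0.0, 0.661, 0.75, -0.0]
wrist_force: [0.1, -0.4, -0.7]
grip_width: 0.0361
finger_force: 15.0
```

```bash
python3 relp.py 0
```

```text
t 11.37 ee [ 0.5446 -0.2067  0.2278] foot slot mm [-2.6  0.3 88.5] yaw 7.21 F [ 0.1 -0.4 -0.7] T [-0.02 -0.02 -0.08] g 0.0361 15.0
```

arm_command --motion '[{"tx":0.14,"ty":0,"tz":0.18,"turn":0},{"tx":0.14,"ty":0,"tz":0.18,"turn":0},{"tx":0,"ty":0,"tz":0,"turn":0},{"tx":0,"ty":0,"tz":0,"turn":0}]'

```text
clock: 11.7
ee_pos: [0.5444, -0.2038, 0.2247]
tcp_rot: [0.0, 0.661, 0.75, 0.0]
wrist_force: [-0.3, 0.5, -1.9]
grip_width: 0.036
finger_force: 15.0
```

```bash
python3 relp.py 0
```

```text
t 11.7 ee [ 0.5444 -0.2038  0.2247] foot slot mm [-1.7  0.2 84.3] yaw 7.22 F [-0.3  0.5 -1.9] T [-0.03  0.02  0.01] g 0.036 15.0
```

arm_command --motion '[{"tx":-0.55,"ty":0,"tz":0.02,"turn":0},{"tx":-0.55,"ty":0,"tz":0.03,"turn":0},{"tx":-0.55,"ty":0,"tz":0.06,"turn":0},{"tx":-0.54,"ty":0,"tz":0.08,"turn":0},{"tx":-0.54,"ty":0,"tz":0.12,"turn":0},{"tx":-0.54,"ty":0,"tz":0.12,"turn":0},{"tx":0,"ty":0,"tz":0,"turn":0}]'

```text
clock: 12.28
ee_pos: [0.5482, -0.2384, 0.2199]
tcp_rot: [0.0, 0.662, 0.749, -0.0]
wrist_force: [0.0, 0.3, -0.3]
grip_width: 0.036
finger_force: 15.0
```

```bash
python3 relp.py 15
```

```text
t 12.28 ee [ 0.5482 -0.2384  0.2199] foot slot mm [-3.7  0.7 85. ] yaw 7.08 F [ 0.   0.3 -0.3] T [0.09 0.05 0.04] g 0.036 15.0
```

```bash
cat > tilt.py <<'E'
import sys
from plant import *
from h import *
# NCC of the plate's face between the hanging view (tilt 0) and now, over tilt hypotheses
c0,_=pickle.load(open("hov.pkl","rb"));c=capture("wrist");M=np.linalg.inv(np.array(c["T_tool_cam"]))
K=np.array([[c["fx"],0,c["cx"]],[0,c["fy"],c["cy"]],[0,0,1]])
yy,zz=np.meshgrid(np.linspace(-.040,.040,161),np.linspace(.01,.095,171))
def samp(im,th,dz):
    X=np.stack([np.full_like(yy,.0035),-yy,-(zz-.1265)],-1) # tool axes rel. to pivot: x=board x, y=-board y, z=down
    t=np.radians(th);x=X[...,0]*np.cos(t)+X[...,2]*np.sin(t);z=-X[...,0]*np.sin(t)+X[...,2]*np.cos(t)
    P=np.stack([x,X[...,1],z-.019+dz],-1)@M[:3,:3].T+M[:3,3];q=P@K.T
    return cv2.remap(cv2.cvtColor(im,cv2.COLOR_RGB2GRAY).astype(np.float32),(q[...,0]/q[...,2]).astype(np.float32),(q[...,1]/q[...,2]).astype(np.float32),1)
a=samp(c0["pixels"],0,0)
r=[]
zs=slice(*[int(v) for v in (sys.argv[1:3] or (0,171))])
for th in np.arange(-5,45,1.):
    b=samp(c["pixels"],th,0);r.append((np.corrcoef(a[zs].ravel(),b[zs].ravel())[0,1],th))
r.sort(reverse=True);print([(round(float(x),3),float(t)) for x,t in r[:4]])
E
python3 tilt.py; python3 tilt.py 60 171
```

```text
[(0.833, 13.0), (0.809, 12.0), (0.776, 14.0), (0.719, 11.0)]
[(0.849, 12.0), (0.822, 13.0), (0.811, 11.0), (0.738, 10.0)]
```

The tilt estimate works: the board leans about 12.5° so far, with little force. I'll continue the arc.

arm_command --motion '[{"tx":-0.53,"ty":0,"tz":0.16,"turn":0},{"tx":-0.52,"ty":0,"tz":0.17,"turn":0},{"tx":-0.51,"ty":0,"tz":0.2,"turn":0},{"tx":-0.51,"ty":0,"tz":0.22,"turn":0},{"tx":-0.5,"ty":0,"tz":0.25,"turn":0},{"tx":-0.48,"ty":0,"tz":0.26,"turn":0},{"tx":0,"ty":0,"tz":0,"turn":0}]'

```text
clock: 12.97
ee_pos: [0.5519, -0.2684, 0.207]
tcp_rot: [-0.0, 0.662, 0.75, -0.0]
wrist_force: [-0.3, 0.4, -1.1]
grip_width: 0.0357
finger_force: 15.0
```

```bash
python3 tilt.py; python3 tilt.py 60 171; python3 relp.py 27
```

```text
[(0.71, 27.0), (0.703, 26.0), (0.682, 28.0), (0.665, 25.0)]
[(0.699, 25.0), (0.698, 26.0), (0.675, 24.0), (0.671, 27.0)]
t 13.07 ee [ 0.552  -0.2671  0.2074] foot slot mm [-8.9  0.5 84.5] yaw 7.17 F [-0.4  0.1 -1.1] T [-0.04 -0.03  0.03] g 0.0358 15.0
```

arm_command --motion '[{"tx":0.25,"ty":0,"tz":0.43,"turn":0},{"tx":0.25,"ty":0,"tz":0.43,"turn":0},{"tx":0.25,"ty":0,"tz":0.43,"turn":0},{"tx":0,"ty":0,"tz":0,"turn":0},{"tx":0,"ty":0,"tz":0,"turn":0}]'

```text
clock: 13.48
ee_pos: [0.551, -0.2586, 0.1943]
tcp_rot: [-0.001, 0.661, 0.75, -0.0]
wrist_force: [0.2, 1.0, -1.1]
grip_width: 0.0357
finger_force: 15.0
```

```bash
python3 tilt.py; python3 tilt.py 90 171; python3 relp.py 30
```

```text
[(0.721, 28.0), (0.715, 27.0), (0.689, 29.0), (0.676, 26.0)]
[(0.75, 24.0), (0.745, 25.0), (0.737, 23.0), (0.719, 26.0)]
t 13.58 ee [ 0.5513 -0.2591  0.1948] foot slot mm [-1.6  0.2 69.3] yaw 7.22 F [ 0.3  0.6 -1.3] T [0.2  0.06 0.01] g 0.0358 15.0
```

arm_command --motion '[{"tx":0.25,"ty":0,"tz":0.43,"turn":0},{"tx":0.25,"ty":0,"tz":0.43,"turn":0},{"tx":0.25,"ty":0,"tz":0.43,"turn":0},{"tx":0.25,"ty":0,"tz":0.43,"turn":0},{"tx":0.25,"ty":0,"tz":0.43,"turn":0},{"tx":0,"ty":0,"tz":0,"turn":0},{"tx":0,"ty":0,"tz":0,"turn":0}]'

```text
clock: 14.17
ee_pos: [0.5495, -0.2465, 0.1729]
tcp_rot: [-0.001, 0.661, 0.75, -0.0]
wrist_force: [0.2, 0.4, -0.4]
grip_width: 0.036
finger_force: 15.0
```

```bash
python3 tilt.py; python3 tilt.py 90 171; python3 relp.py 30
python3 - <<'E'
from plant import *
from h import *
s=sense();c=capture("wrist");d=capture("scene");pickle.dump((c,s,d),open("ins.pkl","wb"))
A=np.zeros((600,800,3),np.uint8)
A[:390,:520]=cv2.resize(c["pixels"][60:255,130:390,::-1],(520,390),interpolation=cv2.INTER_CUBIC)
A[390:,:390]=cv2.resize(d["pixels"][185:255,240:370,::-1],(390,210),interpolation=cv2.INTER_CUBIC)
e=capture("side")
A[:480,520:]=cv2.resize(e["pixels"][140:260,240:310,::-1],(280,480),interpolation=cv2.INTER_CUBIC)
cv2.imwrite("pics/ins.png",A)
E
```

```text
[(0.693, 28.0), (0.679, 27.0), (0.676, 29.0), (0.639, 26.0)]
[(0.746, 25.0), (0.743, 24.0), (0.728, 26.0), (0.723, 23.0)]
t 14.27 ee [ 0.5497 -0.2468  0.1733] foot slot mm [-1.7  0.2 44.5] yaw 7.2 F [ 0.9  1.3 -0.4] T [0.34 0.08 0.07] g 0.0359 15.0
```

View pics/ins.png

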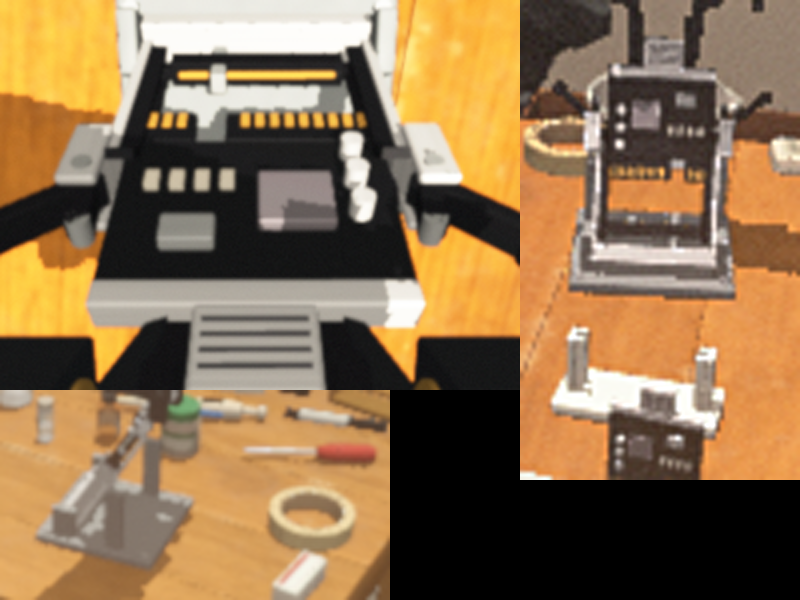

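The board is in both guides. The notch at (210,125) lines up with the key at (217,78), and the levers stand fully out. I'll continue down to the connector.

arm_command --motion '[{"tx":0.25,"ty":0,"tz":0.43,"turn":0},{"tx":0.25,"ty":0,"tz":0.43,"turn":0},{"tx":0.25,"ty":0,"tz":0.43,"turn":0},{"tx":0.25,"ty":0,"tz":0.43,"turn":0},{"tx":0.25,"ty":0,"tz":0.43,"turn":0},{"tx":0.25,"ty":0,"tz":0.43,"turn":0},{"tx":0,"ty":0,"tz":0,"turn":0},{"tx":0,"ty":0,"tz":0,"turn":0}]'

```text
clock: 15.08
ee_pos: [0.5487, -0.2299, 0.1473]
tcp_rot: [-0.0, 0.661, 0.751, 0.001]
wrist_force: [1.2, 5.6, -0.6]
grip_width: 0.0356
finger_force: 15.0
```

```bash
python3 relp.py 30
```

```text
t 15.08 ee [ 0.5487 -0.2299  0.1473] foot slot mm [ 0.  -0.8 13.5] yaw 7.3 F [ 1.2  5.6 -0.6] T [ 1.1  -0.34 -0.04] g 0.0356 15.0
```

arm_command --motion '[{"tx":0.2,"ty":0,"tz":0.35,"turn":0},{"tx":0.15,"ty":0,"tz":0.26,"turn":0},{"tx":0,"ty":0,"tz":0,"turn":0},{"tx":0,"ty":0,"tz":0,"turn":0}]'

```text
clock: 15.42
ee_pos: [0.5484, -0.2263, 0.1418]
tcp_rot: [-0.0, 0.661, 0.751, 0.001]
wrist_force: [0.4, 5.9, 4.7]
grip_width: 0.0358
finger_force: 15.0
```

```bash
python3 relp.py 30;python3 tilt.py 90 171
```

```text
t 15.42 ee [ 0.5484 -0.2263  0.1418] foot slot mm [ 0.4 -1.   7. ] yaw 7.3 F [0.4 5.9 4.7] T [ 1.19 -0.11 -0.03] g 0.0358 15.0
[(0.75, 24.0), (0.746, 25.0), (0.735, 23.0), (0.722, 26.0)]
```

arm_command --motion '[{"tx":0.3,"ty":0,"tz":0,"turn":0},{"tx":0,"ty":0,"tz":0,"turn":0},{"tx":0,"ty":0,"tz":0,"turn":0}]'

```text
clock: 15.72
ee_pos: [0.5468, -0.2257, 0.1412]
tcp_rot: [-0.0, 0.661, 0.75, -0.0]
wrist_force: [0.4, 2.4, -0.3]
grip_width: 0.0358
finger_force: 15.0
```

```bash
python3 relp.py 30
```

```text
t 15.72 ee [ 0.5468 -0.2257  0.1412] foot slot mm [0.7 0.5 6.1] yaw 7.2 F [ 0.4  2.4 -0.3] T [ 0.38 -0.15  0.06] g 0.0358 15.0
```

arm_command --motion '[{"tx":0,"ty":0,"tz":0,"turn":0},{"tx":0,"ty":0,"tz":0,"turn":0},{"tx":0,"ty":0,"tz":0,"turn":0},{"tx":0,"ty":0,"tz":0,"turn":0}]' --gripper 5.6

```text
clock: 16.05
ee_pos: [0.5468, -0.2262, 0.1413]
tcp_rot: [0.0, 0.662, 0.75, -0.0]
wrist_force: [0.7, -0.2, -0.4]
grip_width: 0.0559
finger_force: 0.0
```

arm_command --motion '[{"tx":0,"ty":0,"tz":-1.0,"turn":0},{"tx":0,"ty":0,"tz":-2.0,"turn":0},{"tx":0,"ty":0,"tz":-3.0,"turn":0},{"tx":0,"ty":0,"tz":-3.0,"turn":0},{"tx":0,"ty":0,"tz":0,"turn":0},{"tx":0,"ty":0,"tz":0,"turn":0}]'

```text
clock: 16.55
ee_pos: [0.5483, -0.2261, 0.2339]
tcp_rot: [0.002, 0.661, 0.75, 0.001]
wrist_force: [0.8, -0.2, 0.2]
grip_width: 0.0559
finger_force: 0.0
```

```bash
python3 relp.py 30; python3 rel.py
python3 - <<'E'
# where does the tab/bar stand? compare the wrist view with the model: light tab top & bar against prediction
from plant import *
from rackfit import *
s=sense();c=capture("wrist");pickle.dump((c,s),open("rel.pkl","wb"));RT=cam(c,s);p=np.load("rack.npy")
g=cv2.cvtColor(c["pixels"],cv2.COLOR_RGB2HSV)
for y in(-30,30):
  for nm,zs in(("bar",np.arange(80,130,2)),):
    q=proj(c,RT,W(p,[[.006,y/1000,z/1000] for z in zs]));print(y,[(int(z),g[int(v),int(u),2] if 0<=int(v)<384 else None) for z,(u,v) in zip(zs,q)])
cv2.imwrite("pics/rel.png",c["pixels"][:,:,::-1])
E
```

```text
t 16.55 ee [ 0.5483 -0.2261  0.2339] foot slot mm [46.6 -0.9 86.6] yaw 7.18 F [ 0.8 -0.2  0.2] T [-0.05  0.01 -0.02] g 0.0559 0.0
t 16.55 ee [ 0.5483 -0.2261  0.2339] slot mm [ 37.1  -0.9 196.7] yaw 7.18 F [ 0.8 -0.2  0.2] j7 0.23 g 0.0559 0.0
-30 [(80, np.uint8(15)), (82, np.uint8(18)), (84, np.uint8(17)), (86, np.uint8(15)), (88, np.uint8(13)), (90, np.uint8(17)), (92, np.uint8(14)), (94, np.uint8(16)), (96, np.uint8(17)), (98, np.uint8(15)), (100, np.uint8(15)), (102, np.uint8(75)), (104, np.uint8(113)), (106, np.uint8(134)), (108, np.uint8(140)), (110, np.uint8(145)), (112, np.uint8(167)), (114, np.uint8(158)), (116, np.uint8(144)), (118, np.uint8(143)), (120, np.uint8(142)), (122, np.uint8(152)), (124, np.uint8(183)), (126, np.uint8(209)), (128, np.uint8(210))]
30 [(80, np.uint8(109)), (82, np.uint8(110)), (84, np.uint8(116)), (86, np.uint8(125)), (88, np.uint8(117)), (90, np.uint8(102)), (92, np.uint8(36)), (94, np.uint8(17)), (96, np.uint8(16)), (98, np.uint8(14)), (100, np.uint8(16)), (102, np.uint8(52)), (104, np.uint8(104)), (106, np.uint8(141)), (108, np.uint8(142)), (110, np.uint8(143)), (112, np.uint8(167)), (114, np.uint8(150)), (116, np.uint8(146)), (118, np.uint8(144)), (120, np.uint8(143)), (122, np.uint8(134)), (124, np.uint8(118)), (126, np.uint8(129)), (128, np.uint8(195))]
```

The board is free and rests on the connector: its bar edges read z≈103/112 in the slot frame, so the foot is about 6–8 mm up and the board is level. Next I'll press in the right lever from outside with closed fingers.

arm_command --motion '[{"tx":0,"ty":3.3,"tz":0,"turn":0},{"tx":0,"ty":3.3,"tz":0,"turn":0},{"tx":0,"ty":3.3,"tz":0,"turn":0},{"tx":0,"ty":3.3,"tz":0,"turn":0},{"tx":0,"ty":0,"tz":0,"turn":0},{"tx":0,"ty":0,"tz":0,"turn":0},{"tx":0,"ty":0,"tz":0,"turn":0},{"tx":0,"ty":0,"tz":2.5,"turn":0}]' --gripper 0 --squeeze 20

```text
clock: 17.27
ee_pos: [0.6795, -0.2107, 0.2106]
tcp_rot: [0.004, 0.662, 0.75, 0.001]
wrist_force: [0.8, -1.2, 0.1]
grip_width: 0.0051
finger_force: 0.0
```

arm_command --motion '[{"tx":0,"ty":0,"tz":2.4,"turn":0},{"tx":0,"ty":0,"tz":2.2,"turn":0},{"tx":0,"ty":0,"tz":1.8,"turn":0},{"tx":0,"ty":0,"tz":0,"turn":0},{"tx":0,"ty":0,"tz":0,"turn":0}]'

```text
clock: 17.68
ee_pos: [0.676, -0.2099, 0.1419]
tcp_rot: [-0.001, 0.662, 0.75, -0.001]
wrist_force: [0.6, -0.7, 0.0]
grip_width: 0.0001
finger_force: 0.0
```

```bash
python3 rel.py
```

```text
t 17.68 ee [ 0.676  -0.2099  0.1419] slot mm [  -8.8 -129.7  116.9] yaw 7.15 F [ 0.6 -0.7  0. ] j7 0.18 g 0.0001 0.0
```

arm_command --motion '[{"tx":0,"ty":-0.9,"tz":0,"turn":0},{"tx":0,"ty":-0.9,"tz":0,"turn":0},{"tx":0,"ty":-0.9,"tz":0,"turn":0},{"tx":0,"ty":-0.9,"tz":0,"turn":0},{"tx":0,"ty":-0.7,"tz":0,"turn":0},{"tx":0,"ty":-0.6,"tz":0,"turn":0},{"tx":0,"ty":0,"tz":0,"turn":0},{"tx":0,"ty":0,"tz":0,"turn":0}]'

```text
clock: 18.35
ee_pos: [0.6452, -0.2194, 0.154]
tcp_rot: [0.017, 0.662, 0.749, 0.01]
wrist_force: [17.9, -5.8, 16.6]
grip_width: 0.0005
finger_force: 9.6
```

```bash
python3 rel.py
```

```text
t 18.35 ee [ 0.6452 -0.2194  0.154 ] slot mm [ -7.6 -97.9 130.2] yaw 7.12 F [17.9 -5.8 16.6] j7 0.18 g 0.0005 9.6
```

arm_command --motion '[{"tx":0,"ty":0,"tz":-0.5,"turn":0},{"tx":0,"ty":0,"tz":-0.5,"turn":0},{"tx":0,"ty":-0.3,"tz":-0.1,"turn":0},{"tx":0,"ty":0,"tz":0,"turn":0},{"tx":0,"ty":0,"tz":0,"turn":0}]'

```text
clock: 18.77
ee_pos: [0.6328, -0.219, 0.1589]
tcp_rot: [0.008, 0.662, 0.75, 0.003]
wrist_force: [8.8, -3.5, 3.7]
grip_width: 0.0003
finger_force: 3.8
```

```bash
python3 rel.py
```

```text
t 18.77 ee [ 0.6328 -0.219   0.1589] slot mm [ -3.4 -85.6 133.5] yaw 7.1 F [ 8.8 -3.5  3.7] j7 0.18 g 0.0003 3.8
```

arm_command --motion '[{"tx":0,"ty":-0.3,"tz":-0.1,"turn":0},{"tx":0,"ty":-0.4,"tz":0,"turn":0},{"tx":0,"ty":0,"tz":0,"turn":0},{"tx":0,"ty":0,"tz":0,"turn":0},{"tx":0,"ty":0,"tz":0,"turn":0}]'

```text
clock: 19.18
ee_pos: [0.6276, -0.2198, 0.1598]
tcp_rot: [0.01, 0.662, 0.75, 0.005]
wrist_force: [12.3, -4.9, 1.3]
grip_width: 0.0002
finger_force: 5.5
```

```bash
python3 rel.py
```

```text
t 19.18 ee [ 0.6276 -0.2198  0.1598] slot mm [ -3.1 -80.4 134.4] yaw 7.13 F [12.3 -4.9  1.3] j7 0.18 g 0.0002 5.5
```

arm_command --motion '[{"tx":0,"ty":-0.3,"tz":0,"turn":0},{"tx":0,"ty":-0.4,"tz":0,"turn":0},{"tx":0,"ty":0,"tz":0,"turn":0},{"tx":0,"ty":0,"tz":0,"turn":0},{"tx":0,"ty":0,"tz":0,"turn":0}]'

```text
clock: 19.6
ee_pos: [0.6274, -0.2196, 0.1604]
tcp_rot: [0.015, 0.661, 0.75, 0.009]
wrist_force: [24.5, -5.4, -9.7]
grip_width: 0.0008
finger_force: 11.5
```

```bash
python3 rel.py
```

```text
t 19.6 ee [ 0.6274 -0.2196  0.1604] slot mm [ -2.6 -80.3 134.8] yaw 7.22 F [24.5 -5.4 -9.7] j7 0.18 g 0.0008 11.5
```

The right lever is at its stop: y stays at −80.3 while the force rises. Now the left lever, following the arc.

arm_command --motion '[{"tx":0,"ty":2.0,"tz":0,"turn":0},{"tx":0,"ty":3.0,"tz":0,"turn":0},{"tx":0,"ty":0,"tz":-3,"turn":0},{"tx":0,"ty":0,"tz":-3,"turn":0},{"tx":0,"ty":0,"tz":-3,"turn":0},{"tx":0,"ty":-3.5,"tz":0,"turn":0},{"tx":0,"ty":-3.5,"tz":0,"turn":0},{"tx":0,"ty":-3.5,"tz":0,"turn":0}]'

```text
clock: 20.27
ee_pos: [0.5574, -0.2248, 0.2471]
tcp_rot: [0.002, 0.661, 0.75, 0.001]
wrist_force: [0.1, -0.6, 0.2]
grip_width: 0.0005
finger_force: 0.0
```

arm_command --motion '[{"tx":0,"ty":-3.5,"tz":0,"turn":0},{"tx":0,"ty":-3.5,"tz":0,"turn":0},{"tx":0,"ty":-3.5,"tz":0,"turn":0},{"tx":0,"ty":-3.4,"tz":0,"turn":0},{"tx":0,"ty":0,"tz":0,"turn":0},{"tx":0,"ty":0,"tz":0,"turn":0},{"tx":0,"ty":0,"tz":0,"turn":0}]'

```text
clock: 20.85
ee_pos: [0.4214, -0.2421, 0.246]
tcp_rot: [0.002, 0.661, 0.75, 0.001]
wrist_force: [0.6, 0.1, -0.3]
grip_width: 0.0004
finger_force: 0.0
```

```bash
python3 rel.py
```

```text
t 20.85 ee [ 0.4214 -0.2421  0.246 ] slot mm [ 43.2 127.  207.2] yaw 7.18 F [ 0.6  0.1 -0.3] j7 0.32 g 0.0004 0.0
```

arm_command --motion '[{"tx":0,"ty":0,"tz":3.3,"turn":0},{"tx":0,"ty":0,"tz":3.0,"turn":0},{"tx":0,"ty":0,"tz":2.5,"turn":0},{"tx":0,"ty":0,"tz":1.5,"turn":0},{"tx":0,"ty":0,"tz":0,"turn":0},{"tx":0,"ty":0.6,"tz":0,"turn":0},{"tx":0,"ty":0.8,"tz":0,"turn":0},{"tx":0,"ty":0.7,"tz":-0.4,"turn":0}]'

```text
clock: 21.52
ee_pos: [0.4349, -0.2408, 0.1454]
tcp_rot: [-0.005, 0.662, 0.749, -0.005]
wrist_force: [-14.1, -10.5, -0.6]
grip_width: 0.0003
finger_force: 8.1
```

arm_command --motion '[{"tx":-0.1,"ty":0.8,"tz":-0.45,"turn":0},{"tx":-0.1,"ty":0.9,"tz":-0.4,"turn":0},{"tx":0,"ty":0.9,"tz":-0.2,"turn":0},{"tx":0,"ty":0.5,"tz":0,"turn":0},{"tx":0,"ty":0,"tz":0,"turn":0},{"tx":0,"ty":0,"tz":0,"turn":0},{"tx":0,"ty":0,"tz":0,"turn":0}]'

```text
clock: 22.1
ee_pos: [0.4695, -0.2411, 0.1578]
tcp_rot: [0.0, 0.663, 0.749, -0.003]
wrist_force: [-7.8, -7.2, 6.4]
grip_width: 0.0006
finger_force: 4.8
```

```bash
python3 rel.py
```

```text
t 22.1 ee [ 0.4695 -0.2411  0.1578] slot mm [ -5.3  79.1 133.3] yaw 6.95 F [-7.8 -7.2  6.4] j7 0.23 g 0.0006 4.8
```

arm_command --motion '[{"tx":0,"ty":0.5,"tz":0,"turn":0},{"tx":0,"ty":0.5,"tz":0,"turn":0},{"tx":0,"ty":0,"tz":0,"turn":0},{"tx":0,"ty":0,"tz":0,"turn":0},{"tx":0,"ty":0,"tz":0,"turn":0}]'

```text
clock: 22.52
ee_pos: [0.4697, -0.2414, 0.1576]
tcp_rot: [-0.006, 0.664, 0.748, -0.01]
wrist_force: [-25.1, -8.1, 22.2]
grip_width: 0.0009
finger_force: 14.4
```

```bash
python3 rel.py
```

```text
t 22.52 ee [ 0.4697 -0.2414  0.1576] slot mm [ -5.7  78.9 133.3] yaw 6.76 F [-25.1  -8.1  22.2] j7 0.23 g 0.0009 14.4
```

The left lever is at its stop too. I'll retreat and check the board's height the same way as before.

arm_command --motion '[{"tx":0,"ty":-1.5,"tz":0,"turn":0},{"tx":0,"ty":-2.5,"tz":0,"turn":0},{"tx":0,"ty":-1.0,"tz":0,"turn":0},{"tx":0,"ty":0,"tz":-2.8,"turn":0},{"tx":0,"ty":0,"tz":-2.8,"turn":0},{"tx":0,"ty":0,"tz":-2.8,"turn":0},{"tx":0,"ty":3.0,"tz":0,"turn":0},{"tx":0,"ty":3.0,"tz":0,"turn":0}]'

```text
clock: 23.18
ee_pos: [0.494, -0.2356, 0.2437]
tcp_rot: [0.003, 0.662, 0.749, 0.001]
wrist_force: [0.9, -0.3, -0.5]
grip_width: 0.0003
finger_force: 0.0
```

arm_command --motion '[{"tx":0,"ty":3.0,"tz":0,"turn":0},{"tx":0,"ty":3.0,"tz":0,"turn":0},{"tx":0,"ty":0,"tz":0,"turn":0},{"tx":0,"ty":0,"tz":0,"turn":0},{"tx":0,"ty":0,"tz":0,"turn":0}]'

```text
clock: 23.6
ee_pos: [0.5512, -0.227, 0.2405]
tcp_rot: [0.0, 0.661, 0.75, -0.0]
wrist_force: [-0.5, -0.4, 0.4]
grip_width: 0.0006
finger_force: 0.0
```

```bash
python3 rel.py
python3 - <<'E'
from plant import *
from rackfit import *
s=sense();c=capture("wrist");pickle.dump((c,s),open("fin.pkl","wb"));p=np.load("rack.npy")
zs=np.arange(80,124,.5)
for n,(cc,ss) in dict(before=pickle.load(open("rel.pkl","rb")),now=(c,s)).items():
  RT=cam(cc,ss);g=cv2.GaussianBlur(cv2.cvtColor(cc["pixels"],cv2.COLOR_RGB2GRAY),(0,0),.7).astype(np.float32)
  for y in(-30,30):
    q=proj(cc,RT,W(p,[[.006,y/1000,z/1000] for z in zs])).astype(np.float32)
    v=cv2.remap(g,q[:,0],q[:,1],1).ravel();d=np.diff(v);k=(zs[:-1]>92)&(zs[:-1]<108);print(n,y,"bar lower edge z",zs[:-1][k][np.argmax(d[k])],v[::4].astype(int))
  for th in [None]:
    for sg in(1,-1): # darkness along lever at fully-in vs out positions
      L=lambda t:g[tuple(proj(cc,RT,W(p,[np.array(lev(t,sg,r))/1000 for r in(20,28,36,44)]))[:,::-1].astype(int).clip(0,383).T)]
      print(n,"lever",sg,[(t,L(t).astype(int).tolist()) for t in(0,.3,.6,.9)])
E
```

```text
t 23.6 ee [ 0.5512 -0.227   0.2405] slot mm [ 39.3  -3.7 203. ] yaw 7.21 F [-0.5 -0.4  0.4] j7 0.24 g 0.0006 0.0
before -30 bar lower edge z 101.5 [ 19  15  14  14  14  15  15  15  15  15  29  72 114 132 137 150 155 144
 139 139 139 157]
before 30 bar lower edge z 102.5 [107 112 120 119 104  74  36  18  15  15  23  60 110 134 139 150 157 146
 139 138 135 124]
before lever 1 [(0, [14, 14, 14, 14]), (0.3, [13, 38, 90, 54]), (0.6, [118, 181, 168, 171]), (0.9, [106, 149, 175, 178])]
before lever -1 [(0, [21, 23, 20, 24]), (0.3, [20, 21, 39, 21]), (0.6, [92, 164, 169, 157]), (0.9, [92, 159, 167, 168])]
now -30 bar lower edge z 95.5 [ 15  15  15  15  15  15  15  30  80 137 176 207 234 245 244 241 241 237
 214 155 125 153]
now 30 bar lower edge z 96.0 [122 108  82  43  21  15  15  30  76 122 137 142 154 160 150 143 142 140
 129 113 107 105]
now lever 1 [(0, [96, 108, 177, 177]), (0.3, [103, 177, 183, 177]), (0.6, [136, 184, 175, 175]), (0.9, [14, 14, 14, 24])]
now lever -1 [(0, [170, 170, 170, 164]), (0.3, [173, 169, 170, 169]), (0.6, [147, 169, 171, 165]), (0.9, [14, 12, 14, 24])]
```

The board has dropped 6 mm, evenly on both sides, and both levers read dark at 0.9 rad. The arm is clear, so I'm handing in.

```bash
python3 -c "
from plant import *
print(hand_in())"
```

```text
the job is handed in; nothing more can be done
None
```

The job is handed in at about 24 s: the board is seated and pressed home with its notch over the key, both levers are at their inner stops, and the arm is clear; the hand-in returned no verdict.

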